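Set the click-stop sleeve of a bottle-top dispenser to 7.5 and lock it

ROBOT

A 6-joint arm with a two-finger parallel gripper is mounted at the origin on the work surface; the furniture and walls round the work are solid. World frame = base frame: x ahead of the robot, y to its left, z up, the work surface at z = 0. Lengths are in mm, angles in rad, forces in N, time in s.
With the tool pointing down it reaches from about 350 to 975 mm from the base axis. Payload 4.9 kg.
Tool frame: the origin (TCP) lies between the finger pads; the fingertips stand 17 mm ahead of it and the grasp point (between the pads) lies 2 mm behind it; z points along the fingers, y is the line along which they close (so a half turn about z gives the same grasp; the last joint's range is limited). The gripper opens to 85 mm and grips with 20 to 120 N. Pads are 22 mm wide; open, the fingers measure 114 mm over their backs; the gripper's body (76 mm by 85 mm) begins 54 mm behind the grasp point. The pads swing forward as they close: fully open they stand 13 mm farther back than shut.
Start: joints at [1.154, 0.053, 1.613, -0, 1.476, -0.119], TCP at [183.376, 597.474, 248.304] pointing down, gripper open.
Joint ranges: [-3.01, 3.01], [-1.01, 2.22], [0.06, 2.58], [-1.02, 4.17], [0.09, 2.62], [-3.14, 3.14]. Speed limits (rad/s): [2.57, 2.57, 3.14, 3.14, 3.14, 3.14].

INTERFACE

Orientations are given as a unit quaternion [w, x, y, z].
In Python, from workcell import r, viewer, close_job gives the robot as it stands. The module is installed in compiled form; this text tells all that it offers.
- The arm moves only by the shell command python3 -m handwheel 'ROWS' [FORCE]. ROWS is a JSON object with one list for each field, all of the same length, 1 to 12, a row being the entries at one place: dx, dy, dz (the shift in shares of 500 mm (1.0 is 500 mm)), yaw (a turn about the tool's z in normalised numbers (1 is pi rad)), jaw (the finger opening in mm); each row shifts and turns the commanded pose from where the row before left it, along the tool's axes as they then stand; what a row does not reach is not made up. A row lasts 1/12 s, in which the tool goes at most 41.7 mm and 0.125 rad, less where a joint would pass 70% of its speed; a pose out of reach is approached as far as the arm can. The fingers move at their own pace and stop on an object; FORCE is the grip in N (left out, the last holds). Time passes only in rows, so rows that do not move let the fingers close. It prints the time, the measured TCP pose, the force, the opening and the grip force at its end. Input that does not fit is refused with a message, and nothing moves.
- r.observe(): the state, without advancing time (a new reading comes with each control period).
- viewer.capture(name): name is "scene" or "side" or "wrist"; returns (picture, depth): 384x512x3 uint8, red, green, blue; 384x512 float32, mm along the optical axis (not along the pixel's ray), 0 where there is no reading.
- viewer.get_calibration(name): a dict with "fx", "fy", "cx", "cy" (pixels), "world_to_cam" (4x4, takes a point from world to camera coordinates); the wrist camera has in their place "tool_from_camera" (4x4, takes a point from camera to tool coordinates, whose origin is the TCP and whose axes are the flange's). Camera axes: x right, y down, z forward; pixel columns grow to the right and rows downward; lengths in mm; the calibration is good to about 2 mm. A picture is of the moment at which its call begins: read the wrist's pose just before it. get_calibration takes no time and is no camera call.
- close_job(): hands the job in; it is judged then, once.
The state is a dict: "t": time; "joint_pos": joint angles; "qd": joint speeds; "joint_torque": joint torques, N m; "eef_pos": TCP position; "tcp_rot": TCP orientation; "contact_force": force on the tool from outside, world axes, zero at the start; "moment": the same for the moment, N m; "gripper_width": finger opening in mm; "gripper_force": force on a finger pad.
Only numpy, scipy, OpenCV 4.12 (cv2) and the standard library are available. Lean on these libraries where they do the work, as an engineer would, in place of code of your own. Each camera call takes 0.05 s, during which the arm holds its last target. There are 200 camera calls.

TASK

Set the dispenser on the brown bottle to 7.5: turn its grey sleeve by the wings, click by click, until the pointed wing has clicked in half-way between the 7 and the 8, and then swing the small lock lever on the front of the scale plate fully home so that the setting is kept. Do not force anything, and leave the other things on the bench where they are.

Things in the scene. Friction and masses are not known exactly. Their poses are not given: they have to be found in the camera images.
- dispenser: Brown bottle, 73 mm wide, clamped in a round steel stand, 132 mm wide, fixed to the bench; on it the white dispenser head, 207 mm high in all. Origin: centre of the stand's underside, on the vertical axis of bottle, head and sleeve. The head swivels stiffly on the neck (0.12 N m, up to 0.2 rad each way, to aim the spout): pushing the sleeve or lock first drags it along, to its stop.
- scale (a point): Centre of the head's white scale plate's top, 160 mm above the bench, on the axis; 123 mm wide. Its frame turns with the head: z up, -x the front (roughly to the robot), +y the spout (137 mm up, to 93 mm out). In it, counter-clockwise from +x seen from above, figure 1 stands at 135 deg, 2 at 105, and so on clockwise by 30 deg: 7 at -45, 8 at -75, 10 at -135; a short line at each half.
- sleeve (a joint): Angle of the grey sleeve on top, rad, growing clockwise seen from above, counted from the scale plate. Setting n is (n - 1) x 0.5236: 1 is 0, 7.5 is 3.403; a click at every half, 0.2618 apart; end stops just beyond 1 and 10. Starts between 1 and 5.5. Sleeve body 40 mm wide, 176 to 206 mm above the bench, over a lobed skirt 85 mm wide, 161 to 170 mm. Two radial wings, half a turn apart.
- sleeve_top (a point): Centre of the sleeve's top, 206 mm above the bench, on the axis. How it clicks: a spring ball drops into a notch at each half setting and draws the sleeve in from up to nearly half a click away. To leave a notch takes about 0.25 N m (6 N at a wing); past the crest, half a click (0.13 rad) on, the sleeve jumps by itself to the next notch, ahead of what pushes it.
- pointer_wing (a point): Middle of the pointed wing, the sleeve's pointer (white line on top), 38 mm from the axis, 184 mm above the bench. Each wing is a radial blade 12 mm thick, 20 mm high (174 to 194 mm above the bench), reaching from the sleeve body to 48 mm from the axis, the pointed nose to 58 mm. At sleeve angle q it points 135 deg - q in the scale's frame. Axes not used.
- blunt_wing (a point): Middle of the other, round-ended wing, 38 mm from the axis, 184 mm above the bench; same blade, reaching to 53 mm, 180 deg from the pointed one. Axes not used.
- lock (a joint): Angle of the steel lock lever, rad: 0 off, 0.5 fully home, growing clockwise seen from above. Its inner arm's tooth swings between two lobes of the skirt, only with the sleeve in a click (within about 2 deg); else it stops on a lobe at about 0.35. Home, it holds the sleeve. It stays where left (1.5 N at the tab moves it). Starts off, at 0 to 0.1.
- lock_pin (a point): Top of the vertical pin on which the lock lever turns: (-47, -27) mm in the scale's frame, 168 mm above the bench. The lever's flat arms lie 161 to 167 mm above the bench.
- lock_tab (a point): Middle of the lock lever's black finger tab: upright plate 18 mm long along the lever, 5 mm thick, 162 to 192 mm above the bench, at the end of the outer arm, 40 mm from the pin. In the scale's frame at (-54, -66) mm when off, (-72, -58) mm when home. To lock, push its bottle-side face towards the front. Axes not used.
- beaker: Glass beaker, 52 mm diameter, 67 mm high, standing fixed under the spout. Origin under its centre.
- amber_bottle: Brown reagent bottle with black cap, 50 mm diameter, 107 mm high; loose, leave alone. Origin under its centre.
- clear_bottle: Clear reagent bottle, 56 mm diameter, 128 mm high; loose, leave alone. Origin under its centre.
- timer: Flat white timer, 62 x 62 x 16 mm; loose, leave alone. Origin under its centre.
- marker: Marker pen, 135 mm long, 14 mm thick, lying; loose, leave alone. Origin under its middle.

How it is judged (in metres and radians):
On the way, in this order (a step that is already met when the one before it is completed fails the run):
1. the sleeve has come to rest in the notch of setting 7.5, with the lock still off (value of joint sleeve between 3.3234 and 3.4834 rad and value of joint lock below 0.3 rad and velocity of joint sleeve between -0.2 and 0.2 rad/s), for 0.2 s.
2. the lock lever is fully home, the sleeve still at 7.5 (value of joint sleeve between 3.3234 and 3.4834 rad and value of joint lock above 0.44 rad), for 0.2 s.
At the end, for the whole second after the job is handed in: The sleeve rests at setting 7.5 (within 0.08 rad of 3.403), the lock lever is home (over 0.44 of 0.5 rad), and each loose bystander stands within 30 mm of where it stood (all of step 2 and distance of each of amber_bottle, clear_bottle, timer, marker from where it was at the start of the episode below 0.03 m); the robot touches nothing.
It fails at once if the dispenser is forced: the robot presses on it, its sleeve or its lock lever with more than 40 N (contact force between any of the fingers, the arm and dispenser above 40 N).
It fails at once if a loose bystander is moved by more than 30 mm, or a reagent bottle is tipped over (distance of any of amber_bottle, clear_bottle, timer, marker from where it was at the start of the episode above 0.03 m or angle between any of amber_bottle, clear_bottle's own z axis and vertical above 0.5 rad).
It also fails if it takes over 72 s, if anything falls off the work surface, if the arm or the gripper's body presses on something with over 40 N, if the wrist force passes 120 N, or if a joint passes its speed limit or range.

## Working session

There is one attempt and no reset: what is moved stays moved. The work goes in short steps, Python scripts to look and compute and a shell command to move; the robot and the scene stay as the last step left them, time stands still between calls to the robot, and variables do not carry over. Pictures are saved under pics/ and viewed, at most 10 in all, crops included, and the job is handed in when it is done.

```bash
mkdir -p pics; cat > h.py <<'E'
import numpy as np, cv2
from workcell import r, viewer
def cap(n):
    im,d=viewer.capture(n); return im,d
def save(n,im): cv2.imwrite('pics/'+n+'.png',cv2.cvtColor(im,cv2.COLOR_RGB2BGR))
E
python3 - <<'E'
from h import *
o=r.observe(); print({k:np.round(v,3) for k,v in o.items()})
for n in ('scene','side'):
    im,d=cap(n); np.savez('/tmp/'+n,im=im,d=d)
    c=viewer.get_calibration(n); print(n,c)
    save(n,im)
print(viewer.get_calibration('wrist'))
E
```

```text
{'t': np.float64(0.0), 'joint_pos': array([ 1.154,  0.053,  1.614,  0.   ,  1.476, -0.119]), 'qd': array([-0.   ,  0.   ,  0.001,  0.   , -0.001,  0.001]), 'joint_torque': array([ 0.0000e+00, -3.9368e+01, -3.7017e+01, -0.0000e+00,  7.0000e-03,
        0.0000e+00]), 'eef_pos': array([183.146, 596.957, 247.071]), 'tcp_rot': array([-0.   ,  0.148,  0.989, -0.001]), 'contact_force': array([0.079, 0.671, 0.302]), 'moment': array([-0.023, -0.023, -0.033]), 'gripper_force': np.float64(0.0), 'gripper_width': np.float64(85.223)}
scene {'fx': 394.65812304117094, 'fy': 394.65812304117094, 'cx': 252.26130245708939, 'cy': 190.07455071920575, 'world_to_cam': array([[ 6.23858433e-01, -7.81461192e-01,  1.09115487e-02,
        -3.50166334e+02],
       [-5.53836680e-01, -4.51905145e-01, -6.99318719e-01,
         4.20578962e+02],
       [ 5.51421425e-01,  4.30232664e-01, -7.14726708e-01,
         7.92211918e+02],
       [ 0.00000000e+00,  0.00000000e+00,  0.00000000e+00,
         1.00000000e+00]])}
side {'fx': 454.9171187958602, 'fy': 454.9171187958602, 'cx': 247.63804311455507, 'cy': 187.2069274740213, 'world_to_cam': array([[-9.99579239e-01, -2.19549464e-02, -1.89558968e-02,
         5.43414783e+02],
       [-1.89018375e-03,  7.01431907e-01, -7.12733967e-01,
         1.04988322e+02],
       [ 2.89443069e-02, -7.12398246e-01, -7.01178270e-01,
         1.21090726e+03],
       [ 0.00000000e+00,  0.00000000e+00,  0.00000000e+00,
         1.00000000e+00]])}
{'fx': 309.73010033832406, 'fy': 309.73010033832406, 'cx': 255.9839829515067, 'cy': 191.15433111481457, 'tool_from_camera': array([[ 8.38377824e-05, -9.49449364e-01, -3.13920208e-01,
         7.92958827e+01],
       [ 9.99998737e-01,  5.77909629e-04, -1.48081659e-03,
        -7.64348814e-01],
       [ 1.58737788e-03, -3.13919688e-01,  9.49448213e-01,
        -1.26291822e+02],
       [ 0.00000000e+00,  0.00000000e+00,  0.00000000e+00,
         1.00000000e+00]])}
```

View pics/scene.png

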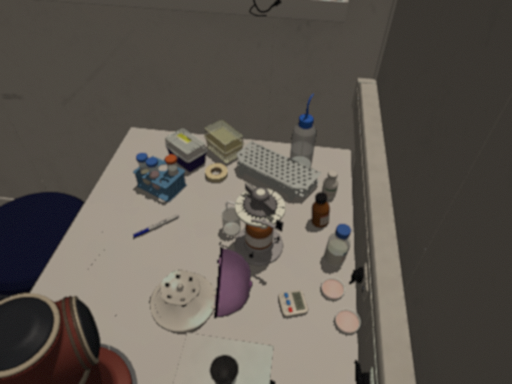

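View pics/side.png

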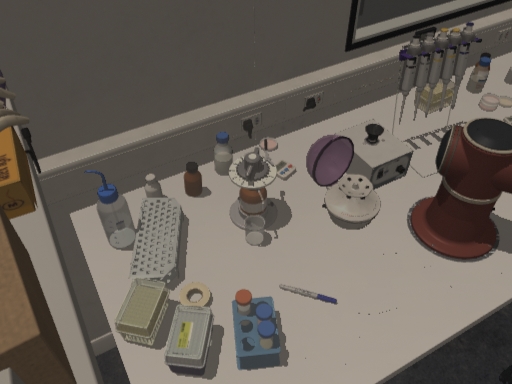

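The scene view has the dispenser head at about (260,205) and the lock lever near (280,226). In the side view the head is at about (253,172). The beaker, amber bottle, clear bottle and timer stand around it.

```bash
cat >> h.py <<'E'
def cloud(n,d):
    c=viewer.get_calibration(n); v,u=np.mgrid[:384,:512]
    P=np.stack([(u-c['cx'])/c['fx']*d,(v-c['cy'])/c['fy']*d,d],-1)
    M=c['world_to_cam']; return (P-M[:3,3])@M[:3,:3]
def proj(n,p):
    c=viewer.get_calibration(n); q=c['world_to_cam'][:3,:3]@p+c['world_to_cam'][:3,3]
    return c['cx']+c['fx']*q[0]/q[2], c['cy']+c['fy']*q[1]/q[2]
E
python3 - <<'E'
from h import *
for n,(u0,u1,v0,v1) in dict(scene=(220,310,170,250),side=(215,300,135,215)).items():
    z=np.load('/tmp/'+n+'.npz'); im,d=z['im'],z['d']
    W=cloud(n,d)[v0:v1,u0:u1].reshape(-1,3); c=im[v0:v1,u0:u1].reshape(-1,3).astype(int)
    m=(np.abs(W[:,2]-160)<7)&(c.min(1)>110)
    print(n,m.sum(),np.median(W[m],0),W[m].min(0),W[m].max(0))
    (x,y),rr=cv2.minEnclosingCircle(W[m][:,:2].astype(np.float32)); print(x,y,rr)
    m=(W[:,2]>198)&(W[:,2]<215); print('top',m.sum(),W[m].mean(0))
a=np.load('/tmp/scene.npz')['im'][165:255,200:320];b=np.load('/tmp/side.npz')['im'][130:220,195:315]
f=lambda x:np.clip(cv2.resize(x,None,fx=6,fy=6,interpolation=cv2.INTER_CUBIC).astype(float)*1.3,0,255).astype(np.uint8)
save('crop',cv2.resize(np.hstack([f(a)[:, :],f(b)]),(800,300)))
E
```

```text
scene 575 [511.11235652 -60.85754609 159.7714537 ] [ 467.74649836 -135.23949412  153.83364376] [588.28777677  14.82912598 166.97378231]
516.6376953125 -61.07167434692383 76.80815124511719
top 191 [523.56304681 -50.05963348 204.61397211]
side 473 [534.62957807 -22.6395432  160.29557404] [ 470.10032012 -116.45833048  153.71972983] [589.208162    16.28498827 166.98662231]
526.4819946289062 -54.425804138183594 70.82940673828125
top 163 [529.72981886 -40.51754391 205.04673711]
```

View pics/crop.png

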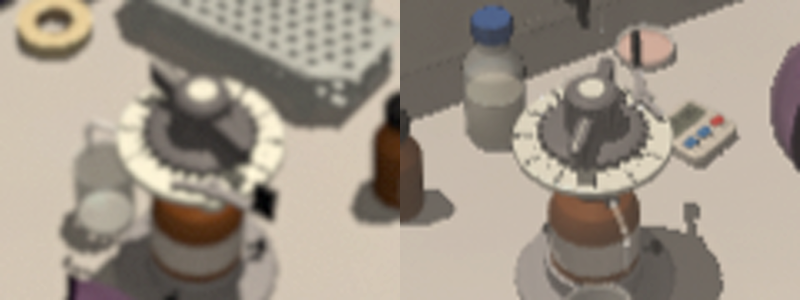

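Careful with the scale: shifts go in shares of 500 mm and turns go in shares of pi rad. That gives: -30 mm / 500 = -0.06, -23 mm / 500 = -0.046.

```bash
python3 - <<'E'
from h import *
a=np.array([183,597.]);b=np.array([527,-50.]);L=np.linalg.norm(b-a);e=(b-a)/L
for n in ('scene','side'):
    W=cloud(n,np.load('/tmp/'+n+'.npz')['d'])
    w=W.reshape(-1,3); s=(w[:,:2]-a)@e; t=np.abs((w[:,:2]-a)@[-e[1],e[0]])
    for k in range(-50,800,100):
        m=(s>k)&(s<k+100)&(t<110); print(n,k,m.sum(),round(np.percentile(w[m,2],99.5)) if m.sum() else None,end='; ')
    print()
E
python3 -m handwheel '{"dx": [0,0,0],"dy": [0,0,0],"dz": [-0.06,-0.06,-0.046],"yaw": [0,0,0],"jaw": [85,85,85]}' 20
```

```text
scene -50 1770 -136; scene 50 988 -137; scene 150 984 4; scene 250 2148 4; scene 350 2251 32; scene 450 2304 12; scene 550 2232 121; scene 650 2549 207; scene 750 3085 194; 
side -50 46 386; side 50 129 334; side 150 1807 5; side 250 4447 5; side 350 3670 15; side 450 2959 13; side 550 2848 126; side 650 3750 208; side 750 1300 195; 
t: 0.35
eef_pos: [183.3, 597.4, 332.5]
tcp_rot: [-0.0, 0.148, 0.989, -0.0]
contact_force: [0.8, 0.3, 0.4]
gripper_width: 84.9
gripper_force: 0.0
```

In the tool's units: -28 mm / 500 = -0.056.

```bash
python3 -m handwheel '{"dx": [-0.056,-0.056,-0.056,-0.056,-0.056,-0.056,-0.056,-0.056,-0.056,-0.056,-0.056,-0.056],"dy": [-0.056,-0.056,-0.056,-0.056,-0.056,-0.056,-0.056,-0.056,-0.056,-0.056,-0.056,-0.056],"dz": [0,0,0,0,0,0,0,0,0,0,0,0],"yaw": [0,0,0,0,0,0,0,0,0,0,0,0],"jaw": [85,85,85,85,85,85,85,85,85,85,85,85]}'; python3 -m handwheel '{"dx": [-0.056,-0.056,-0.056,-0.056,-0.056,-0.056,0,0,0],"dy": [-0.056,-0.056,-0.056,-0.056,-0.056,-0.056,0,0,0],"dz": [0,0,0,0,0,0,0,0,0],"yaw": [0,0,0,0,0,0,0,0,0],"jaw": [85,85,85,85,85,85,85,85,85]}'
python3 - <<'E'
from h import *
o=r.observe(); print(o['eef_pos'],o['tcp_rot'],o['joint_pos'])
im,d=cap('wrist'); np.savez('/tmp/w1',im=im,d=d,p=o['eef_pos'],q=o['tcp_rot']); save('w1',np.clip(im*1.3,0,255).astype(np.uint8))
E
```

```text
t: 1.35
eef_pos: [406.2, 175.8, 331.0]
tcp_rot: [-0.0, 0.148, 0.989, 0.0]
contact_force: [0.7, 0.6, -0.4]
gripper_width: 84.9
gripper_force: 0.0
t: 2.1
eef_pos: [517.0, -32.1, 330.7]
tcp_rot: [-0.001, 0.149, 0.989, 0.0]
contact_force: [-0.9, 0.3, 0.0]
gripper_width: 85.1
gripper_force: 0.0
[517.03494088 -32.14815039 330.68041053] [-7.02055465e-04  1.48588052e-01  9.88898903e-01  2.40671616e-04] [-2.06031481e-01 -2.40318303e-01  1.75113149e+00  4.01482880e-04
  1.63220867e+00 -1.47852273e+00]
```

View pics/w1.png

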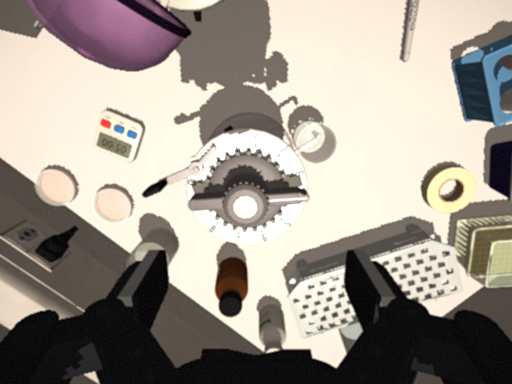

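The wrist view shows the sleeve top at (245,207) and the wings running from (195,203) to (305,197), the right one carrying a white line. The lock lever's black tab is at (155,187), and the beaker is at (308,137).

```bash
cat >> h.py <<'E'
from scipy.spatial.transform import Rotation as Ro
K=viewer.get_calibration('wrist')
def wpose(p,q):
    R=Ro.from_quat(np.roll(q,-1)).as_matrix(); T=K['tool_from_camera']
    return R@T[:3,:3], R@T[:3,3]+p
def ray(uv,z,p,q):
    R,t=wpose(p,q); uv=np.atleast_2d(uv).astype(float)
    d=np.c_[(uv[:,0]-K['cx'])/K['fx'],(uv[:,1]-K['cy'])/K['fy'],np.ones(len(uv))]@R.T
    return t+d*((z-t[2])/d[:,2])[:,None]
def wcloud(d,p,q):
    R,t=wpose(p,q); v,u=np.mgrid[:384,:512]
    return np.stack([(u-K['cx'])/K['fx']*d,(v-K['cy'])/K['fy']*d,d],-1)@R.T+t
E
python3 - <<'E'
from h import *
z=np.load('/tmp/w1.npz'); im,d,p,q=z['im'],z['d'],z['p'],z['q']
W=wcloud(d,p,q); s=(slice(110,260),slice(120,330))
X=W[s].reshape(-1,3); c=im[s].reshape(-1,3).astype(int)
top=np.abs(X[:,2]-206)<5; print('top',top.sum(),cv2.minEnclosingCircle(X[top][:,:2].astype(np.float32)),np.median(X[top][:,2]))
pl=(np.abs(X[:,2]-160)<5)&(c.min(1)>140); 
P=X[pl][:,:2]; hull=cv2.convexHull(P.astype(np.float32)); print('plate',pl.sum(),cv2.fitEllipse(hull),cv2.minEnclosingCircle(P.astype(np.float32)),np.median(X[pl][:,2]))
wg=(np.abs(X[:,2]-192)<5); print('wing',wg.sum(),cv2.fitLine(X[wg][:,:2].astype(np.float32),cv2.DIST_L2,0,.01,.01).ravel(),np.median(X[wg][:,2]))
g=cv2.cvtColor(im,cv2.COLOR_RGB2GRAY)
tb=(c.max(1)<60)&(X[:,2]>165)&(X[:,2]<200); print('dark',tb.sum())
for u,v,h in [(305,197,194),(195,203,194),(245,207,206),(155,187,192)]: print((u,v),ray((u,v),h,p,q).round(1), 'depthpt',W[v,u].round(1))
save('w1c',cv2.resize(np.clip(im[110:260,130:330]*1.2,0,255).astype(np.uint8),(800,600),interpolation=cv2.INTER_CUBIC))
E
```

```text
top 1573 ((530.4680786132812, -48.16533660888672), 21.076032638549805) 206.5799236181429
plate 4289 ((530.172119140625, -48.559913635253906), (120.75530242919922, 123.80169677734375), 150.5748291015625) ((529.2562866210938, -49.43803405761719), 62.988277435302734) 160.79238683449358
wing 1296 [ 2.7751458e-01  9.6072143e-01  5.2490479e+02 -5.3156677e+01] 194.25140019219836
dark 1454
(305, 197) [[542.    5.1 194. ]] depthpt [541.4   5.  195.6]
(195, 203) [[518.4 -91.6 194. ]] depthpt [518.1 -91.2 195. ]
(245, 207) [[531.1 -47.6 206. ]] depthpt [530.4 -47.3 208. ]
(155, 187) [[ 494.1 -121.1  192. ]] depthpt [ 494.2 -121.3  191.5]
```

View pics/w1c.png

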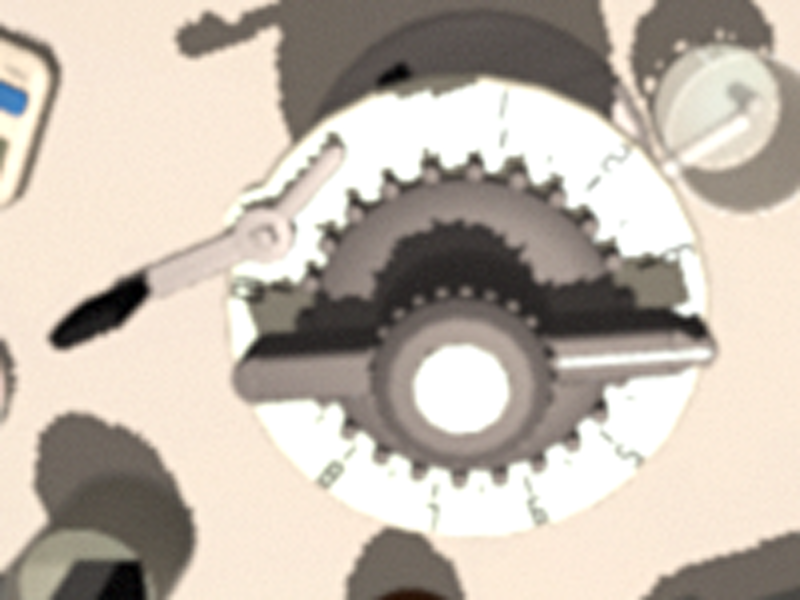

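The crop shows the figures 1, 2, 3, 5, 6, 7, 8 and 10. The pointed wing is on the right with its nose at (710,350), near 4. The lock is off, with its pin at (265,232) and its tab at (100,312).

```bash
python3 - <<'E'
from h import *
z=np.load('/tmp/w1.npz'); p,q=z['p'],z['q']
C=np.array([530.2,-48.4])
f=lambda u,v,h: ray((130+u/4,110+v/4),h,p,q)[0,:2]-C
for n,u,v in [(1,504,135),(2,595,185),(5,607,438),(6,530,483),(7,435,492),(8,348,467)]:
    a=f(u,v,160); t=np.degrees(np.arctan2(a[1],a[0])); print(n,round(np.hypot(*a),1),round((t-(135-30*(n-1))+180)%360-180,1))
for n,u,v,h in [('nose',712,345,194),('pin',265,232,168),('tab tip',60,340,192),('tab in',130,290,192)]:
    a=f(u,v,h); print(n,a.round(1),np.hypot(*a).round(1),np.degrees(np.arctan2(a[1],a[0])).round(1))
x=f(712,345,194);y=f(245,368,194);x=x-y; print(np.degrees(np.arctan2(x[1],x[0])))
print('pin nominal',np.degrees(np.arctan2(-27,-47)),'tab off',np.degrees(np.arctan2(-66,-54)))
E
```

```text
1 47.9 15.2
2 47.5 14.5
5 49.4 17.0
6 48.4 18.9
7 48.5 18.7
8 50.8 21.1
nose [11.9 56.3] 57.5 78.0
pin [-37.4 -37.5] 52.9 -134.9
tab tip [-31.7 -84.3] 90.1 -110.6
tab in [-38.  -64.7] 75.0 -120.5
75.93388484727036
pin nominal -150.12400730831058 tab off -129.28940686250036
```

Head yaw is about +17°, and the pointer is at about 77° in the world frame. That puts the sleeve at setting 3.5, so 8 clicks remain. Next I'll turn the tool so the fingers straddle the pointed wing.

In the tool's units: 0.125 rad / 3.1416 = 0.0398.

```bash
cat > st.py <<'E'
from h import *
import sys
C=np.array([530.2,-48.4])
def st():
    o=r.observe(); R=Ro.from_quat(np.roll(o['tcp_rot'],-1)).as_matrix(); return o,R
def to(target):
    o,R=st(); return (R.T@(np.array(target)-o['eef_pos'])).round(1)
if __name__=='__main__':
    o,R=st(); a,rr=float(sys.argv[1]),float(sys.argv[2]); z=float(sys.argv[3])
    e=np.array([np.cos(np.radians(a)),np.sin(np.radians(a))])
    d=o['eef_pos'][:2]-C
    print('t',o['t'].round(2),'j6',o['joint_pos'][5].round(2),'toolx deg',np.degrees(np.arctan2(R[1,0],R[0,0])).round(1),'pos deg',np.degrees(np.arctan2(d[1],d[0])).round(1),'rad',np.hypot(*d).round(1),'z',o['eef_pos'][2].round(1),'shift',to([*(C+rr*e),z]),'F',o['contact_force'].round(1))
E
python3 -m handwheel '{"dx": [0,0,0,0,0,0,0,0,0,0,0,0],"dy": [0,0,0,0,0,0,0,0,0,0,0,0],"dz": [0,0,0,0,0,0,0,0,0,0,0,0],"yaw": [0.0398,0.0398,0.0398,0.0398,0.0398,0.0398,0.0398,0.0398,0.0398,0.0398,0.0398,0.0398],"jaw": [28,28,28,28,28,28,28,28,28,28,28,28]}'; python3 st.py 77 38 240
```

```text
t: 3.15
eef_pos: [516.8, -30.6, 331.5]
tcp_rot: [0.0, 0.784, 0.621, 0.0]
contact_force: [-0.3, -0.2, -1.1]
gripper_width: 28.2
gripper_force: 0.0Traceback (most recent call last):
  File "st.py", line 12, in <module>
    print('t',o['t'].round(2),'j6',o['joint_pos'][5].round(2),'toolx deg',np.degrees(np.arctan2(R[1,0],R[0,0])).round(1),'pos deg',np.degrees(np.arctan2(d[1],d[0])).round(1),'rad',np.hypot(*d).round(1),'z',o['eef_pos'][2].round(1),'shift',to([*(C+rr*e),z]),'F',o['contact_force'].round(1))
              ^^^^^^^^^^^^
AttributeError: 'float' object has no attribute 'round'
```

```bash
sed -i "s/o\['t'\].round(2)/round(float(o['t']),2)/; s/o\['joint_pos'\]\[5\].round(2)/np.round(o['joint_pos'][5],2)/" st.py; python3 st.py 77 38 240
```

```text
t 3.15 j6 0.03 toolx deg 76.8 pos deg 126.9 rad 22.3 z 331.5 shift [23.7 16.9 91.6] F [-0.3 -0.2 -1.1]
```

In the tool's units: 32 mm / 500 = 0.064, 30 mm / 500 = 0.06.

```bash
python3 -m handwheel '{"dx": [0.024,0.024,0,0,0],"dy": [0.017,0.017,0,0,0],"dz": [0.06,0.06,0.064,0,0],"yaw": [0,0,0,0,0],"jaw": [28,28,28,28,28]}'; python3 st.py 77 38 194
python3 - <<'E'
from h import *
o=r.observe(); p,q=o['eef_pos'],o['tcp_rot']
im,d=cap('wrist'); save('w2',im)
W=wcloud(d,p,q); X=W.reshape(-1,3)
C=np.array([530.2,-48.4]); a=np.hypot(*(X[:,:2]-C).T)
m=(np.abs(X[:,2]-194)<3)&(a<62)&(a>24); print(m.sum(),X[m].mean(0)); 
v=X[m][:,:2]-C; th=np.degrees(np.arctan2(v[:,1],v[:,0])); print(np.histogram(th,bins=range(-180,181,20)))
k=np.abs(th-77)<30; print(np.median(th[k]),k.sum(),np.hypot(*v[k].T).max(), (v[k]@[-np.sin(np.radians(77)),np.cos(np.radians(77))]).min(),(v[k]@[-np.sin(np.radians(77)),np.cos(np.radians(77))]).max())
t=np.abs(X[:,2]-206)<3
print(cv2.minEnclosingCircle(X[t&(a<30)][:,:2].astype(np.float32)))
E
```

```text
t: 3.57
eef_pos: [537.7, -11.2, 237.6]
tcp_rot: [-0.002, 0.782, 0.623, -0.001]
contact_force: [0.7, 0.4, -0.2]
gripper_width: 27.7
gripper_force: 0.0
t 3.57 j6 0.07 toolx deg 77.1 pos deg 78.6 rad 37.9 z 237.6 shift [ 0.1  1.2 43.6] F [ 0.7  0.4 -0.2]
1494 [533.0980647  -34.65948112 194.66009014]
(array([  0,   0,   0, 352, 152,   0,   0,   0,   0,   0,   0,   0, 669,
       321,   0,   0,   0,   0]), array([-180, -160, -140, -120, -100,  -80,  -60,  -40,  -20,    0,   20,
         40,   60,   80,  100,  120,  140,  160,  180]))
77.30720983087548 990 58.517482955385134 -5.6245804386345855 6.148554739889316
((530.2633666992188, -46.73564910888672), 20.454853057861328)
```

View pics/w2.png

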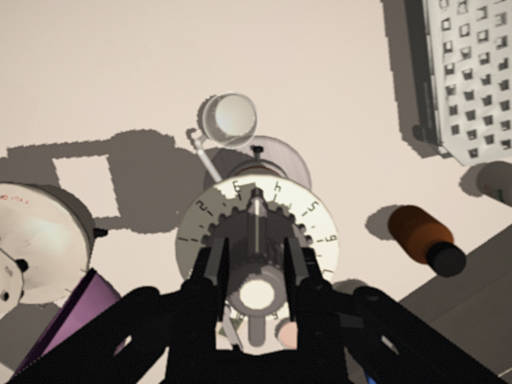

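The pointed wing stands between the fingers at (257,235), pointing half-way between 3 and 4, so the setting is 3.5. I'll lower the fingers over it.

In the tool's units: 14 mm / 500 = 0.028, 0.5 mm / 500 = 0.001.

```bash
python3 -m handwheel '{"dx": [0,0,0,0,0],"dy": [0.001,0.001,0,0,0],"dz": [0.028,0.028,0.028,0,0],"yaw": [0,0,0,0,0],"jaw": [28,28,28,28,28]}'; python3 st.py 77 38 194
```

```text
t: 4.03
eef_pos: [539.4, -12.9, 195.7]
tcp_rot: [-0.001, 0.783, 0.622, -0.001]
contact_force: [-0.0, -0.7, 0.9]
gripper_width: 27.9
gripper_force: 0.0
t 4.03 j6 0.07 toolx deg 77.0 pos deg 75.5 rad 36.7 z 195.7 shift [ 1.3 -0.9  1.7] F [-0.  -0.7  0.9]
```

In the tool's units: 2.3 mm / 500 = 0.0046, 1.2 mm / 500 = 0.0024, 0.06 rad / 3.1416 = 0.0191.

```bash
python3 -m handwheel '{"dx": [0.0024,-0.0002,-0.0002,-0.0002,-0.0002,-0.0002,-0.0002,-0.0002,-0.0002,-0.0002],"dy": [0.0024,0.0046,0.0046,0.0046,0.0046,0.0046,0.0046,0.0046,0.0046,0.0046],"dz": [0.002,0,0,0,0,0,0,0,0,0],"yaw": [0.0191,0.0191,0.0191,0.0191,0.0191,0.0191,0.0191,0.0191,0.0191,0.0191],"jaw": [28,28,28,28,28,28,28,28,28,28]}'; cat > look.py <<'E'
from st import *
# wing + plate angles from wrist depth
o=r.observe(); p,q=o['eef_pos'],o['tcp_rot']
im,d=cap('wrist'); np.savez('/tmp/last',im=im,d=d,p=p,q=q)
save('last',im)
X=wcloud(d,p,q).reshape(-1,3); v=X[:,:2]-C; a=np.hypot(*v.T)
R=Ro.from_quat(np.roll(q,-1)).as_matrix(); tx=np.arctan2(R[1,0],R[0,0])
m=(np.abs(X[:,2]-194)<3)&(a<60)&(a>24); th=np.arctan2(v[m,1],v[m,0]); rel=(th-tx+np.pi)%(2*np.pi)-np.pi
k=np.abs(rel)<.5; out=a[m][k]>48
g=lambda w: np.degrees(np.arctan2(w[:,1].mean(),w[:,0].mean())).round(1)
print('n',k.sum(),'wing deg',g(v[m][k]),'nose deg',g(v[m][k][out]),out.sum())
E
python3 look.py; python3 st.py 17 38 194
```

```text
t: 4.87
eef_pos: [558.0, -22.9, 196.5]
tcp_rot: [-0.001, 0.932, 0.362, -0.001]
contact_force: [-2.6, 0.6, 0.6]
gripper_width: 28.2
gripper_force: 1.4
n 1890 wing deg 49.1 nose deg 48.3 683
t 4.92 j6 0.66 toolx deg 42.3 pos deg 41.3 rad 38.0 z 196.6 shift [-3.7 15.5  2.6] F [-0.9 -0.9 -0.4]
```

View pics/last.png

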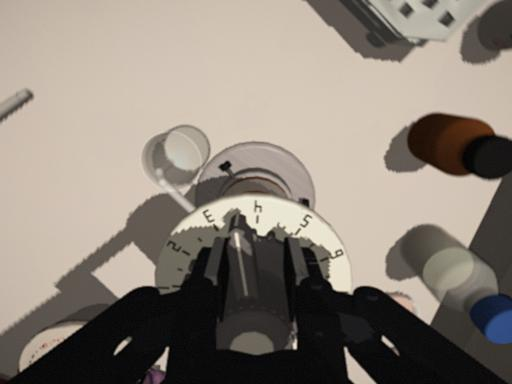

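The pointer is still at about 3.5 and the "4" tick at (258,222), so the head has swivelled along. I'll read the head yaw from that tick and keep turning.

In the tool's units: 2.3 mm / 500 = 0.0046, 1 mm / 500 = 0.002, 0.06 rad / 3.1416 = 0.0191.

```bash
cat > yaw.py <<'E'
from st import *
# args: fig u v ...  -> head yaw (deg) from tick pixels of the last picture
z=np.load('/tmp/last.npz')
A=np.array(sys.argv[1:],float).reshape(-1,3)
for n,u,v in A:
    w=ray((u,v),160,z['p'],z['q'])[0,:2]-C; t=np.degrees(np.arctan2(w[1],w[0])); print(n,np.hypot(*w).round(1),'yaw',((t-(135-30*(n-1))+180)%360-180).round(1))
E
python3 yaw.py 4 258 222 3 217 229 5 300 231
python3 -m handwheel '{"dx": [-0.0002,-0.0002,-0.0002,-0.0002,-0.0002,-0.0002,-0.0002,-0.0002],"dy": [0.0046,0.0046,0.0046,0.0046,0.0046,0.0046,0.0046,0.0046],"dz": [0.002,0.002,0.001,0,0,0,0,0],"yaw": [0.0191,0.0191,0.0191,0.0191,0.0191,0.0191,0.0191,0.0191],"jaw": [28,28,28,28,28,28,28,28]}'; python3 look.py; python3 st.py 17 38 194
```

```text
4.0 45.7 yaw -5.9
3.0 46.3 yaw -5.6
5.0 48.2 yaw -6.5
t: 5.58
eef_pos: [567.3, -38.2, 194.4]
tcp_rot: [-0.001, 0.991, 0.131, -0.0]
contact_force: [-4.3, 3.1, 3.0]
gripper_width: 28.3
gripper_force: 2.4
n 1939 wing deg 21.8 nose deg 20.8 708
t 5.63 j6 1.11 toolx deg 14.9 pos deg 14.4 rad 38.6 z 194.5 shift [-0.6 -1.7  0.5] F [-1.7  2.4  1. ]
```

View pics/last.png

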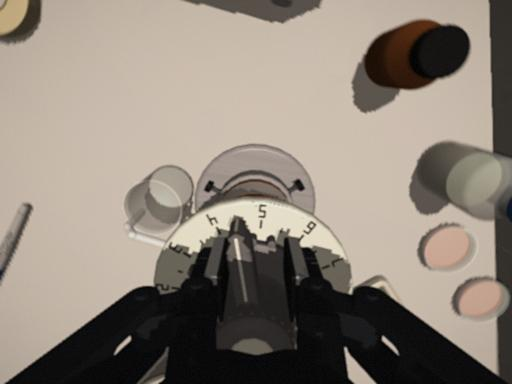

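In the tool's units: 2.3 mm / 500 = 0.0046, -0.1 mm / 500 = -0.0002, 0.06 rad / 3.1416 = 0.0191.

```bash
python3 yaw.py 5 262 224 4 219 230
python3 -m handwheel '{"dx": [-0.0002,-0.0002,-0.0002,-0.0002,-0.0002,-0.0002,-0.0002,-0.0002,-0.0002,-0.0002],"dy": [0.0046,0.0046,0.0046,0.0046,0.0046,0.0046,0.0046,0.0046,0.0046,0.0046],"dz": [0,0,0,0,0,0,0,0,0,0],"yaw": [0.0191,0.0191,0.0191,0.0191,0.0191,0.0191,0.0191,0.0191,0.0191,0.0191],"jaw": [28,28,28,28,28,28,28,28,28,28]}'; python3 look.py; python3 st.py -30 38 194
```

```text
5.0 47.2 yaw -5.6
4.0 47.5 yaw -5.3
t: 6.47
eef_pos: [566.7, -61.0, 194.4]
tcp_rot: [-0.001, 0.986, -0.168, 0.0]
contact_force: [-1.1, 2.1, 0.0]
gripper_width: 28.1
gripper_force: 1.1
n 1935 wing deg -12.4 nose deg -14.2 728
t 6.52 j6 1.67 toolx deg -19.4 pos deg -20.2 rad 38.9 z 194.4 shift [-1.5  6.4  0.4] F [0.6 0.7 0.5]
```

In the tool's units: 2.3 mm / 500 = 0.0046, -0.1 mm / 500 = -0.0002, 0.06 rad / 3.1416 = 0.0191.

```bash
python3 -m handwheel '{"dx": [-0.0002,-0.0002,-0.0002,-0.0002,-0.0002,-0.0002,-0.0002,-0.0002,-0.0002,-0.0002,-0.0002],"dy": [0.0046,0.0046,0.0046,0.0046,0.0046,0.0046,0.0046,0.0046,0.0046,0.0046,0.0046],"dz": [0,0,0,0,0,0,0,0,0,0,0],"yaw": [0.0191,0.0191,0.0191,0.0191,0.0191,0.0191,0.0191,0.0191,0.0191,0.0191,0.0191],"jaw": [28,28,28,28,28,28,28,28,28,28,28]}'; python3 look.py; python3 st.py -60 38 194
```

```text
t: 7.43
eef_pos: [551.2, -81.4, 194.4]
tcp_rot: [0.0, 0.878, -0.478, 0.001]
contact_force: [-0.8, -0.4, -0.1]
gripper_width: 27.7
gripper_force: 0.0
n 1882 wing deg -50.8 nose deg -52.6 699
t 7.48 j6 2.29 toolx deg -57.2 pos deg -58.1 rad 39.2 z 194.3 shift [-1.2  1.3  0.3] F [-0.3 -0.1 -1.2]
```

View pics/last.png

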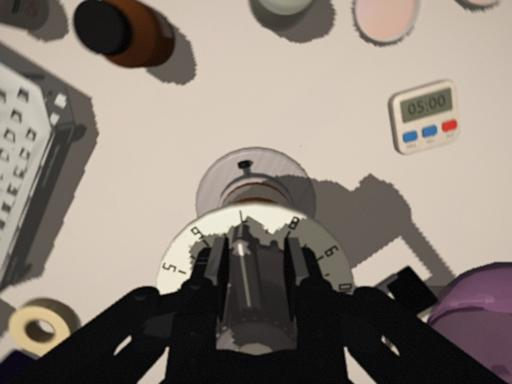

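The pointer sits in notch 7, with the 7 tick at (240,226). One more click is needed, in small steps.

In the tool's units: 1.9 mm / 500 = 0.0038, -0.2 mm / 500 = -0.0004, 0.05 rad / 3.1416 = 0.0159.

```bash
python3 -m handwheel '{"dx": [-0.0004,-0.0004,-0.0004,0],"dy": [0.0038,0.0038,0.0038,0],"dz": [0,0,0,0],"yaw": [0.0159,0.0159,0.0159,0],"jaw": [28,28,28,28]}'; python3 look.py; python3 st.py -70 38 194; python3 -m handwheel '{"dx": [-0.0002,0],"dy": [0.0028,0],"dz": [0,0],"yaw": [0.0115,0],"jaw": [28,28]}';python3 look.py; python3 st.py -70 38 194
```

```text
t: 7.82
eef_pos: [546.2, -83.7, 194.4]
tcp_rot: [-0.0, 0.841, -0.541, 0.001]
contact_force: [0.9, 0.2, -0.4]
gripper_width: 28.1
gripper_force: 0.6
n 1887 wing deg -57.8 nose deg -60.2 701
t 7.87 j6 2.43 toolx deg -65.5 pos deg -65.8 rad 38.8 z 194.4 shift [-0.9  2.8  0.4] F [ 1.6  0.3 -0.6]
t: 8.03
eef_pos: [544.4, -84.2, 194.2]
tcp_rot: [0.0, 0.831, -0.556, 0.0]
contact_force: [-0.3, 0.1, 0.9]
gripper_width: 28.3
gripper_force: 0.0
n 1867 wing deg -60.4 nose deg -62.2 676
t 8.08 j6 2.46 toolx deg -67.6 pos deg -68.6 rad 38.4 z 194.0 shift [-0.4  0.9  0. ] F [-0.8  0.5  0.1]
```

```bash
python3 -m handwheel '{"dx": [0,0],"dy": [0,0],"dz": [0,0],"yaw": [0,0],"jaw": [28,28]}';python3 look.py; python3 st.py -70 38 194
```

```text
t: 8.25
eef_pos: [544.1, -84.0, 193.7]
tcp_rot: [0.0, 0.831, -0.557, -0.0]
contact_force: [0.1, 0.0, -0.2]
gripper_width: 28.2
gripper_force: 0.0
n 1881 wing deg -64.5 nose deg -65.5 679
t 8.3 j6 2.46 toolx deg -67.7 pos deg -68.6 rad 38.2 z 193.7 shift [-0.2  0.9 -0.3] F [ 0.6 -0.5  0.4]
```

In the tool's units: -25 mm / 500 = -0.05, -15 mm / 500 = -0.03, -0.11 rad / 3.1416 = -0.035.

```bash
python3 -m handwheel '{"dx": [0,0,0,0,0,0,0,0,0,0,0],"dy": [0.002,0,0,0,0,0,0,0,0,0,0],"dz": [-0.03,-0.05,-0.05,-0.01,0,0,0,0,0,0,0],"yaw": [0,0,0,-0.035,-0.035,-0.035,-0.035,-0.035,-0.035,0,0],"jaw": [28,28,28,28,10,0,0,0,0,0,0]}'; cat > tab.py <<'E'
from st import *
o,R=st(); p,q=o['eef_pos'],o['tcp_rot']; im,d=cap('wrist')
np.savez('/tmp/last',im=im,d=d,p=p,q=q); save('tab'+str(int(o['t']*100)),np.clip(im*1.3,0,255).astype(np.uint8))
X=wcloud(d,p,q).reshape(-1,3); v=X[:,:2]-C; a=np.hypot(*v.T); ang=np.degrees(np.arctan2(v[:,1],v[:,0]))
m=(X[:,2]>180)&(X[:,2]<196)&(a>70)&(a<105)&((ang<-100)|(ang>170))
if m.sum(): print('tab',m.sum(),'rel',np.median(v[m],0).round(1),'rect',cv2.minAreaRect(v[m].astype(np.float32)),'ztop',X[m,2].max().round(1))
w=(np.abs(X[:,2]-194)<3)&(a<60)&(a>24)&(np.abs(ang+66)<30)
if w.sum(): print('wing',np.median(ang[w]).round(1),w.sum())
E
python3 tab.py; python3 st.py -60 38 194; ls pics
```

```text
t: 9.22
eef_pos: [543.2, -84.4, 263.7]
tcp_rot: [0.0, 0.966, -0.259, -0.0]
contact_force: [0.4, -0.1, -0.6]
gripper_width: 0.0
gripper_force: 0.0
tab 350 rel [-58.3 -60.2] rect ((-59.529232025146484, -59.82738494873047), (17.665122985839844, 6.688024997711182), 71.94456481933594) ztop 194.0
wing -63.1 744
t 9.27 j6 1.81 toolx deg -30.0 pos deg -70.0 rad 38.2 z 263.7 shift [ 3.7 -5.6 69.7] F [ 0.6 -0.1  0.2]
crop.png
last.png
scene.png
side.png
tab921.png
w1.png
w1c.png
w2.png
```

View pics/tab921.png

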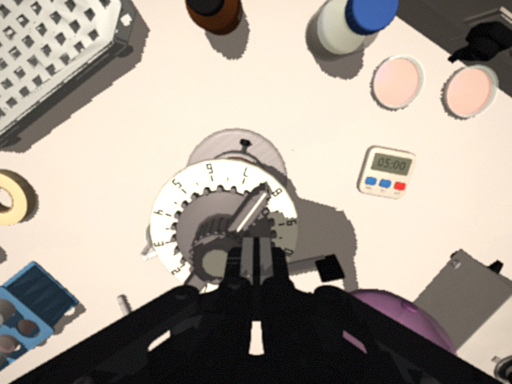

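The pointer stands half-way between 7 at (246,173) and 8 at (280,190). The tab is at (330,268), still off. Next I'll go to the tab's bottle side.

```bash
python3 - <<'E'
from st import *
print(to([487.7,-118.4,190]))
E
```

```text
[-31.   57.3  73.7]
```

In the tool's units: 20 mm / 500 = 0.04, 19 mm / 500 = 0.038.

```bash
python3 -m handwheel '{"dx": [-0.02,-0.02,-0.022,0,0,0,0,0,0,0],"dy": [0.038,0.038,0.038,0,0,0,0,0,0,0],"dz": [0,0,0,0,0.04,0.04,0.04,0.027,0,0],"yaw": [0,0,0,0,0,0,0,0,0,0],"jaw": [0,0,0,0,0,0,0,0,0,0]}'; python3 -c "
from st import *
print(to([487.7,-118.4,190]),to([530.2-77.4,-48.4-50.6,190]))"; python3 tab.py
```

```text
t: 10.1
eef_pos: [487.8, -118.0, 189.7]
tcp_rot: [-0.0, 0.966, -0.258, -0.001]
contact_force: [0.2, -0.5, -0.1]
gripper_width: 0.2
gripper_force: 0.0
[ 0.1  0.4 -0.3] [-39.8   1.   -0.2]
tab 907 rel [-32.3 -76.7] rect ((-34.051513671875, -75.72923278808594), (25.788726806640625, 6.0669708251953125), 60.22914123535156) ztop 196.0
wing -64.7 1963
```

In the tool's units: -3 mm / 500 = -0.006, -2 mm / 500 = -0.004.

```bash
python3 -m handwheel '{"dx": [-0.006,-0.006,-0.006,-0.006,-0.006,-0.006,-0.004,0],"dy": [0,0,0,0,0,0,0,0],"dz": [0,0,0,0,0,0,0,0],"yaw": [0,0,0,0,0,0,0,0],"jaw": [0,0,0,0,0,0,0,0]}'; python3 -m handwheel '{"dx": [-0.002,-0.002,0],"dy": [0,0,0],"dz": [0,0,0],"yaw": [0,0,0],"jaw": [0,0,0]}'; python3 -m handwheel '{"dx": [-0.002,0],"dy": [0,0],"dz": [0,0],"yaw": [0,0],"jaw": [0,0]}'; python3 tab.py
```

```text
t: 10.82
eef_pos: [470.5, -108.2, 190.6]
tcp_rot: [0.0, 0.966, -0.258, 0.0]
contact_force: [1.2, -0.6, 1.0]
gripper_width: -0.1
gripper_force: 0.6
t: 11.07
eef_pos: [468.9, -107.2, 190.4]
tcp_rot: [-0.0, 0.966, -0.258, 0.0]
contact_force: [1.9, -0.2, 1.1]
gripper_width: -0.1
gripper_force: 0.9
t: 11.23
eef_pos: [468.0, -106.7, 190.3]
tcp_rot: [-0.0, 0.966, -0.258, -0.0]
contact_force: [2.7, -0.3, 0.2]
gripper_width: -0.2
gripper_force: 0.9
tab 948 rel [-51.8 -64.7] rect ((-53.50551986694336, -63.81081008911133), (27.20368194580078, 6.364526748657227), 58.495140075683594) ztop 196.0
wing -65.1 2287
```

In the tool's units: -1 mm / 500 = -0.002.

```bash
for i in 1; do :; done; python3 -m handwheel '{"dx": [-0.002,-0.002,0],"dy": [0,0,0],"dz": [0,0,0],"yaw": [0,0,0],"jaw": [0,0,0]}'; python3 -m handwheel '{"dx": [-0.002,-0.002,0],"dy": [0,0,0],"dz": [0,0,0],"yaw": [0,0,0],"jaw": [0,0,0]}'; python3 -m handwheel '{"dx": [-0.002,0],"dy": [0,0],"dz": [0,0],"yaw": [0,0],"jaw": [0,0]}'; python3 tab.py
```

```text
t: 11.53
eef_pos: [466.2, -105.6, 190.2]
tcp_rot: [-0.0, 0.966, -0.258, -0.0]
contact_force: [1.1, 0.2, 0.3]
gripper_width: -0.2
gripper_force: 0.8
t: 11.78
eef_pos: [464.9, -104.9, 190.3]
tcp_rot: [0.0, 0.966, -0.258, 0.001]
contact_force: [4.5, -1.1, -1.2]
gripper_width: 0.2
gripper_force: 2.0
t: 11.95
eef_pos: [464.6, -104.7, 190.4]
tcp_rot: [0.0, 0.966, -0.258, 0.002]
contact_force: [7.6, -2.7, -2.7]
gripper_width: -0.1
gripper_force: 3.4
tab 934 rel [-55.2 -63. ] rect ((-56.989524841308594, -61.74049377441406), (27.28828239440918, 6.03762149810791), 59.9173469543457) ztop 196.0
wing -65.1 2339
```

In the tool's units: -1 mm / 500 = -0.002.

```bash
python3 -m handwheel '{"dx": [-0.002,0],"dy": [0,0],"dz": [0,0],"yaw": [0,0],"jaw": [0,0]}'; python3 -m handwheel '{"dx": [0.016,0,0,0,0.04,0.04,0,0],"dy": [0,0,0,0,-0.04,-0.04,0,0],"dz": [0,-0.05,-0.05,-0.05,0,0,0,0],"yaw": [0,0,0,0,0,0,0,0],"jaw": [0,0,0,0,0,0,0,0]}'; python3 tab.py; python3 -c "
from st import *
z=np.load('/tmp/last.npz');X=wcloud(z['d'],z['p'],z['q']).reshape(-1,3);v=X[:,:2]-C;a=np.hypot(*v.T)
y=np.radians(-5.7);c,s=np.cos(y),np.sin(y);f=v@np.array([[c,-s],[s,c]])
m=(X[:,2]>182)&(X[:,2]<195)&(a>70)&(a<110)&(f[:,0]<-30)
print('tab in scale frame',f[m].mean(0),cv2.minAreaRect(f[m].astype(np.float32)))"
```

```text
t: 12.17
eef_pos: [464.4, -104.6, 190.4]
tcp_rot: [0.0, 0.966, -0.258, 0.003]
contact_force: [11.1, -4.3, -5.1]
gripper_width: -0.3
gripper_force: 4.9
t: 12.83
eef_pos: [524.2, -92.7, 264.2]
tcp_rot: [0.0, 0.966, -0.258, -0.002]
contact_force: [0.7, -0.5, -0.2]
gripper_width: -0.4
gripper_force: 0.0
tab 315 rel [-74.8 -50.1] rect ((-76.67730712890625, -49.95392608642578), (17.862659454345703, 6.972603797912598), 44.465938568115234) ztop 193.3
wing -63.6 771
tab in scale frame [-69.61422102 -57.35222824] ((-71.35603332519531, -57.321006774902344), (17.83814239501953, 6.9401092529296875), 50.16304016113281)
```

In the tool's units: -20 mm / 500 = -0.04.

```bash
python3 -m handwheel '{"dx": [0,0,0],"dy": [0,0,0],"dz": [-0.04,0,0],"yaw": [0,0,0],"jaw": [0,0,0]}' >/dev/null; python3 -c "
from workcell import close_job
print(close_job())"
```

```text
the job is handed in; nothing more can be done
None
```

I turned the sleeve from 3.5 to 7.5, where it clicked in, swung the lock lever to its stop (measured at its home position), and handed the job in with the arm clear; no verdict came back.

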